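# Set the press screw of a cassette jig to running clearance

### The arm

A 7-joint arm with a two-finger parallel gripper is mounted at the origin on a cart in front of the work surface, level with it; the furniture and walls round the work are solid. World frame = base frame: x ahead of the robot, y to its left, z up, the work surface at z = 0. Lengths are in m, angles in rad, forces in N, time in s.
With the tool pointing down it reaches from about 0.4 to 0.85 m from the base axis. Payload 10.4 kg.
Tool frame: the origin (TCP) lies between the finger pads; the fingertips stand 14 mm ahead of it and the grasp point (between the pads) lies 5 mm behind it; z points along the fingers, y is the direction in which the jaws open and shut (so a half turn about z gives the same grasp; the last joint's range is limited). The gripper opens to 87 mm and grips with 3 to 60 N. Pads are 19 mm wide; open, the fingers measure 117 mm over their backs; the gripper's body (75 mm by 190 mm) begins 51 mm behind the grasp point.
Start: joints at [-1.233, 0.332, -0.065, 1.46, 0.022, 1.35, -0.088], TCP at [0.221, 0.585, 0.237] pointing down, gripper open.
Joint ranges: [-2.6, 2.6], [-0.5, 2.12], [-1.47, 1.34], [0.16, 2.42], [-1.27, 4.41], [0.06, 2.06], [-2.6, 2.6]. Speed limits (rad/s): [2.22, 2.22, 2.79, 2.79, 3.14, 3.14, 3.14].

### API

Orientations are given as a unit quaternion [x, y, z, w].
In Python, from bench import readout, camera, calibration, order gives the robot as it stands.
- The arm moves only by the tool apply_moves, never from a script. Its argument "deltas" is a list of rows, each an object with "translation": the shift along the world's x, y, z in m, a list of three; "turn": the turn, a rotation vector about the world's x, y, z in rad, a list of three; "hand": the finger opening in m, from 0 to 0.087. A call has 1 to 5 rows; each row shifts and turns the pose as measured when the row begins; what a row does not reach is not made up. A row lasts 1/10 s, in which the tool goes at most 50 mm and 8.59 degrees, less where a joint would pass 70% of its speed; a pose out of reach is approached as far as the arm can. A call with a gripper value outside its range is refused whole. The fingers move at their own pace and stop on an object; "newtons" is the grip in N (left out, the last holds). Time passes only in rows, so rows that do not move let the fingers close. It gives the time, the measured TCP pose, the force and the opening at its end, in the units of the state.
- readout.read_state(): the state, without advancing time (a new reading comes with each control period).
- camera(name): name is "scene" or "top"; returns the picture (480x640x3 uint8, red, green, blue); there is no depth.
- calibration(name): a dict with "fx", "fy", "cx", "cy" (pixels), "extrinsics" (4x4, takes a point from world to camera coordinates). Camera axes: x right, y down, z forward; pixel columns grow to the right and rows downward; lengths in m; the calibration is good to about 2 mm. A picture is of the moment at which its call begins. calibration takes no time and is no camera call.
- order.close_job(): hands the job in, once; it reports no verdict.
The state is a dict: "time": time; "joint_positions": joint angles; "joint_vel": joint speeds; "joint_torque": joint torques, N m; "ee_pos": TCP position; "eef_rot": TCP orientation; "ft_force": force on the tool from outside, world axes, zero at the start; "torque": the same for the moment, N m; "width": finger opening in m.
Only numpy, scipy, OpenCV 4.12 (cv2) and the standard library are available. Lean on these libraries where they do the work, as an engineer would, in place of code of your own. Each camera call takes 0.05 s, during which the arm holds its last target. There are 200 camera calls.

### The job

On the cassette jig, draw the red-headed stop pin straight up out of its bore, park it upright in the open notch in the lug at the side of the same plate with its collar resting flat on the lug, and let go of it. Then turn the black thumbscrew clockwise (seen from above) until it seats on the test cassette and stops, and back it off a quarter turn. Finish while still gripping the thumbscrew there, so that it can be locked by a colleague, and do not push aside or tip the three little bottles next to the jig.

Things in the scene. Friction and masses are not known exactly. Their poses are not given: they have to be found in the camera images.
- jig: fixed bench jig of bare aluminium: dark steel base 100 x 160 x 12 mm (y -88 to +72 mm), two pillars, and a bridge plate 18 mm thick whose flat top is 68 mm above the bench. The origin is on the bench exactly under the screw axis; z up. The plate spans x -45 to +45 mm, y -90 to +65 mm; the lug with the notch continues it from y -90 to -115 mm, x -22 to +22 mm. Its yaw varies with the start by up to 20 degrees
- stop_pin: loose pin, 35 to 70 g, 62 mm long: origin at its lower tip, z up along it. 8 mm steel shank of 22 mm with tapered tip, then a collar (15 mm diameter, 3 mm thick), a 10 mm neck, and on top a red cylindrical grip 15 mm in diameter and 22 mm tall. At the start it stands in the bore with the collar on the plate; there it blocks the thumbscrew's yellow arm, so that the screw cannot be seated
- pin_head (a point): centre of the pin's red grip (15 mm diameter, 22 mm tall), 29 mm above the collar's underside, 51 mm above the pin's tip
- pin_collar (a point): centre of the underside of the pin's collar, 22 mm above its tip; it lies on the plate's top when the pin is fully in
- bore (a point): centre of the mouth of the pin's bore on the plate's top, 10 mm diameter, through the 18 mm plate; 50 mm from the screw axis on the jig's -y side
- notch (a point): parking point of the notch, on the lug's top (level with the plate's top), 101 mm from the screw axis on the jig's -y side. The notch is a slot 11 mm wide (along the jig's x) through the full 18 mm thickness, running from jig y -90 mm to the lug's end at y -115 mm, where it is open. Axes as the jig's
- knob_head: black ribbed round head of the thumbscrew, 34 mm diameter, 24 mm tall, upper face 33 mm above this origin (white line on it), turning about the upright screw axis. Under it turn a steel flange (40 mm diameter) and a yellow stop arm 8 mm wide, 5 mm thick, reaching 54 mm from the axis; the arm's top is 5 mm above this origin and 10 to 13 mm above the plate, the underside of the head 4 mm higher still
- knob_center (a point): centre of the black head, on the screw axis half-way up the head: the point to grip. It sinks with the screw, about 1 mm per radian (6 mm per turn)
- thumbscrew (a joint): turn of the screw in rad, growing clockwise seen from above (driving it down). 0 is fully up, 3.30 is seated on the cassette (hard stop); starts between 0.3 and 1.3. Friction about 0.06 N m, stays where it is left. While the pin is in its bore the arm meets it at about 1.9
- bottle_red_cap: bystander: brown-tinted reagent bottle with red cap, 29 mm diameter, 56 mm tall; origin at the centre of its underside, stands on the bench behind the jig
- bottle_amber_cap: bystander: brown-tinted reagent bottle with amber cap, 29 mm diameter, 56 mm tall; origin at the centre of its underside, stands on the bench behind the jig
- bottle_blue_cap: bystander: white reagent bottle with blue cap, 25 mm diameter, 64 mm tall; origin at the centre of its underside, stands on the bench behind the jig

How it is judged:
On the way, in this order (a step that is already met when the one before it is completed fails the run):
1. the stop pin stands parked in the notch, collar on the lug, let go (horizontal distance between pin_collar and notch below 0.013 m and z of pin_collar in the frame of notch between -0.003 and 0.004 m and angle between stop_pin's own z axis and vertical below 0.15 rad and x of pin_collar in the frame of notch between -0.004 and 0.004 m and contact force between the fingers and stop_pin below 0.1 N), for 0.2 s.
2. the thumbscrew is turned down until it seats (value of joint thumbscrew above 3.22 rad), for 0.1 s.
At the end, for the whole second after the job is handed in: Thumbscrew still and 1.27 to 1.87 rad back from its seat (joint 1.43 to 2.03), gripped by the fingers with over 2 N; pin upright in the notch (within 4 mm across, 13 mm in all, of the parking point, collar within 4 mm of the lug top, tilt under 0.15 rad) (horizontal distance between pin_collar and notch below 0.013 m and z of pin_collar in the frame of notch between -0.003 and 0.004 m and angle between stop_pin's own z axis and vertical below 0.15 rad and x of pin_collar in the frame of notch between -0.004 and 0.004 m and value of joint thumbscrew between 1.43 and 2.03 rad and velocity of joint thumbscrew between -0.05 and 0.05 rad/s and contact force between the fingers and knob_head above 2 N and linear speed of stop_pin below 0.02 m/s); the arm keeps its last pose, push and grip.
It fails at once if a bottle was pushed aside (over 25 mm) or tipped (distance of any of bottle_red_cap, bottle_amber_cap, bottle_blue_cap from where it was at the start of the episode above 0.025 m or angle between any of bottle_red_cap, bottle_amber_cap, bottle_blue_cap's own z axis and vertical above 0.4 rad).
It also fails if it takes over 61 s, if anything falls off the work surface, if the arm or the gripper's body presses on something with over 40 N, if the wrist force passes 120 N, or if a joint passes its speed limit or range.

## Working session

There is one attempt and no reset: what is moved stays moved. The work goes in short steps, Python scripts to look and compute and a tool call to move; the robot and the scene stay as the last step left them, time stands still between calls to the robot, and variables do not carry over. Pictures are saved under pics/ and viewed, about 8 in all and at most 12, crops included, and the job is handed in when it is done.

Besides the shell and the picture viewer there is one more tool, called after ">>>" as name(argument=value, ...), one argument or row to a line, values as JSON. apply_moves: Moves the arm, as the interface text tells. Its arguments: {"type":"object","properties":{"deltas":{"type":"array","items":{"type":"object","properties":{"translation":{"type":"array","items":{"type":"number"}},"turn":{"type":"array","items":{"type":"number"}},"hand":{"type":"number"}}}},"newtons":{"type":"number"}},"required":["deltas"]}

```bash
mkdir -p pics; ls; python3 - <<'E'
from bench import readout,camera,calibration
import cv2,numpy as np
s=readout.read_state();print(s)
ims=[]
for n in("scene","top"):
    c=calibration(n);print(n,c['fx'],c['fy'],c['cx'],c['cy'],np.round(c['extrinsics'],3).tolist())
    i=camera(n)[:,:,::-1];cv2.imwrite(f'pics/{n}0.png',i)
E
```

```text
pics
{'time': 0.0, 'joint_positions': array([-1.23257699,  0.33286431, -0.06473775,  1.46097088,  0.02159238,
        1.34990588, -0.08850906]), 'joint_vel': array([-0.00138093,  0.00102314,  0.00167402,  0.00185609,  0.0003615 ,
       -0.00132397,  0.00036824]), 'joint_torque': array([ 5.49320303e-04, -6.23258328e+01,  2.48802023e-02, -3.89886189e+01,
       -6.13189023e-02,  3.99486395e-02,  1.67097114e-04]), 'ee_pos': array([0.22049713, 0.58440186, 0.23574464]), 'eef_rot': array([ 1.79409656e-01,  9.83774185e-01, -7.18733036e-04, -1.05976955e-04]), 'ft_force': array([-0.22872725,  0.62418587, -0.4330005 ]), 'torque': array([ 0.02855722, -0.01753939, -0.00193661]), 'width': 0.08692098297806394}
scene 463.47071663677826 463.47071663677826 317.5950943341625 240.03044146029276 [[0.833, -0.553, 0.013, -0.289], [-0.319, -0.501, -0.805, 0.424], [0.452, 0.666, -0.594, 0.402], [0.0, 0.0, 0.0, 1.0]]
top 436.2490647694022 436.2490647694022 319.49393590734667 246.02556915215894 [[0.033, -0.999, -0.001, 0.304], [-0.979, -0.033, -0.2, 0.602], [0.2, 0.007, -0.98, 0.805], [0.0, 0.0, 0.0, 1.0]]
```

View pics/top0.png

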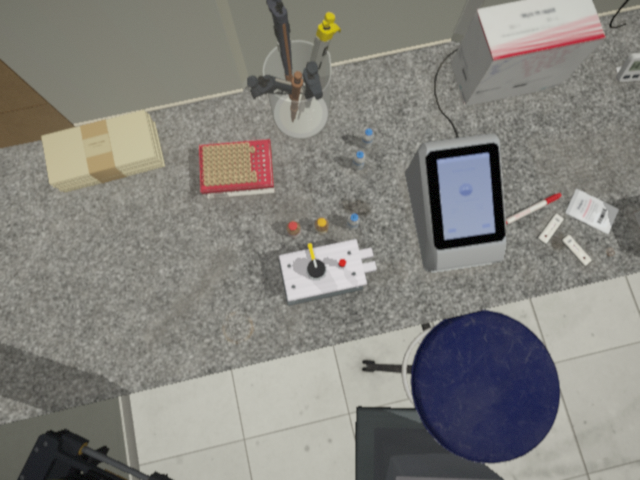

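View pics/scene0.png

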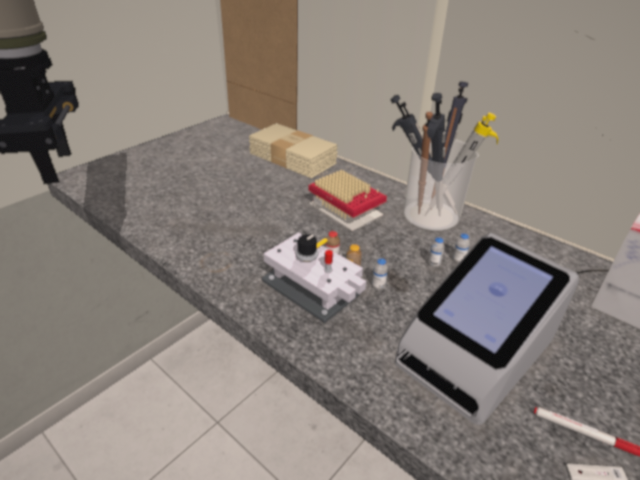

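```bash
cat > h.py <<'E'
import numpy as np,cv2
from bench import readout,camera,calibration
def ray(n,px):
    c=calibration(n);E=np.array(c['extrinsics']);R,t=E[:3,:3],E[:3,3]
    d=R.T@np.array([(px[0]-c['cx'])/c['fx'],(px[1]-c['cy'])/c['fy'],1]);return -R.T@t,d
def onz(n,px,z):
    o,d=ray(n,px);return o+d*(z-o[2])/d[2]
def proj(n,p):
    c=calibration(n);E=np.array(c['extrinsics']);q=E[:3,:3]@p+E[:3,3]
    return np.array([q[0]/q[2]*c['fx']+c['cx'],q[1]/q[2]*c['fy']+c['cy']])
def tri(a,b):
    o,d=ray('top',a);p,e=ray('scene',b);s=np.linalg.lstsq(np.c_[d,-e],p-o,rcond=None)[0]
    A,B=o+s[0]*d,p+s[1]*e;return (A+B)/2,np.linalg.norm(A-B)
def blobs(im,lo,hi,box,mn=4):
    x0,y0,x1,y1=box;hsv=cv2.cvtColor(im[y0:y1,x0:x1],cv2.COLOR_RGB2HSV)
    m=cv2.inRange(hsv,np.array(lo),np.array(hi))
    if lo[0]==0 and hi[0]<20: m|=cv2.inRange(hsv,np.array([172,lo[1],lo[2]]),np.array([180,hi[1],hi[2]]))
    n,l,st,c=cv2.connectedComponentsWithStats(m)
    return m,[(tuple(np.round(c[i]+[x0,y0],1)),tuple(st[i][:4]+[x0,y0,0,0]),st[i][4]) for i in range(1,n) if st[i][4]>=mn]
E
python3 - <<'E'
from h import *
box={'top':(270,205,390,310),'scene':(250,220,400,330)}
out=[]
for n in('top','scene'):
    im=np.ascontiguousarray(camera(n));b=box[n]
    for k,lo,hi in(('red',(0,130,80),(8,255,255)),('yel',(18,130,120),(35,255,255)),('amb',(9,130,80),(20,255,255)),('blk',(0,0,0),(180,255,45)),('blue',(95,110,60),(125,255,255))):
        print(n,k,[(tuple(map(float,c)),tuple(map(int,s)),int(a)) for c,s,a in blobs(im,lo,hi,b)[1]])
    cv2.imwrite(f'pics/c_{n}.png',cv2.resize(im[b[1]:b[3],b[0]:b[2],::-1],None,fx=5,fy=5,interpolation=cv2.INTER_CUBIC))
    if n=='top':
        m=cv2.inRange(im[b[1]:b[3],b[0]:b[2]],np.array([170]*3),np.array([255]*3))
        cs=max(cv2.findContours(m,0,2)[0],key=cv2.contourArea)
        print(cv2.contourArea(cs)); 
        p=np.array([onz('top',q[0]+[b[0],b[1]],.068)[:2] for q in cs]);r=cv2.minAreaRect((p*1000).astype(np.float32));print(r,cv2.boxPoints(r))
E
```

```text
top red [((292.4, 225.6), (288, 222, 9, 8), 59), ((341.9, 262.7), (339, 260, 7, 7), 37)]
top yel [((321.4, 222.2), (317, 218, 10, 10), 71), ((310.8, 250.2), (308, 243, 7, 17), 57)]
top amb [((317.0, 221.5), (317, 220, 1, 4), 4), ((323.5, 226.0), (322, 225, 4, 3), 4)]
top blk []
top blue [((354.1, 216.9), (351, 214, 7, 7), 36)]
2975.0
((547.2263793945312, 304.8182373046875), (91.10774230957031, 180.69497680664062), 14.299596786499023) [[480.76877 381.11505]
 [525.399   206.0185 ]
 [613.68396 228.52142]
 [569.0538  403.61798]]
scene red [((332.5, 234.2), (329, 231, 8, 7), 44), ((328.1, 256.5), (325, 250, 7, 14), 86)]
scene yel [((321.7, 242.2), (316, 238, 12, 10), 61), ((354.0, 247.6), (350, 245, 9, 6), 48)]
scene amb [((326.2, 242.2), (325, 241, 3, 3), 5), ((354.0, 248.8), (349, 245, 10, 9), 74)]
scene blk [((306.2, 245.6), (299, 236, 16, 18), 227)]
scene blue [((381.1, 261.0), (378, 259, 7, 5), 29)]
```

View pics/c_top.png

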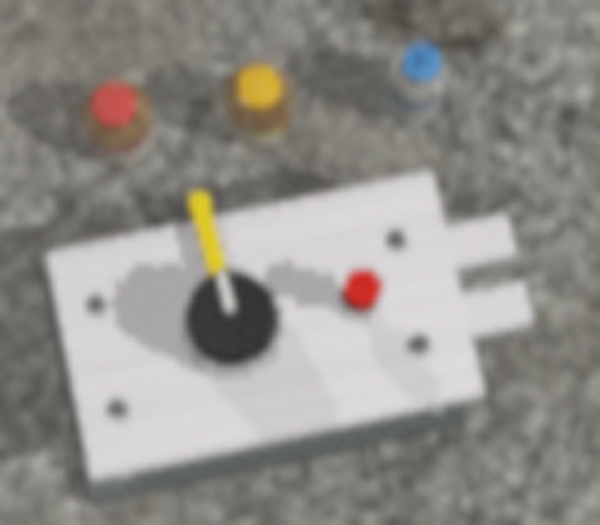

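View pics/c_scene.png

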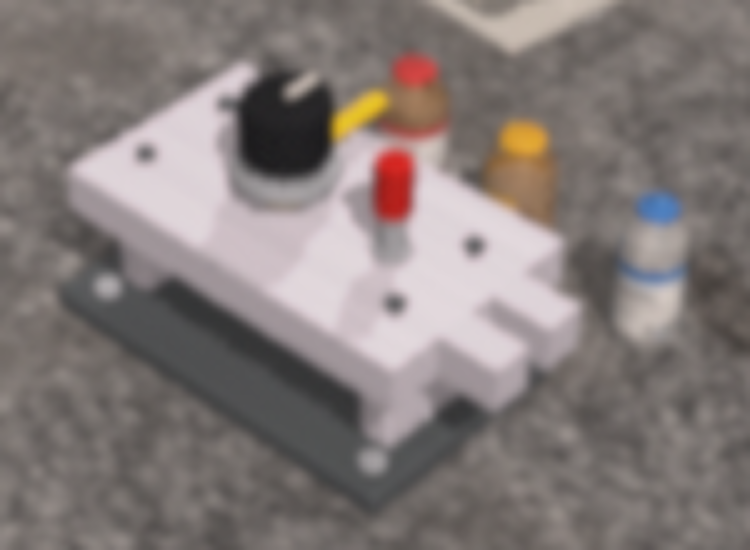

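```bash
python3 - <<'E'
from h import *
np.set_printoptions(precision=4,suppress=True)
P=lambda x,y,x0,y0:((x+.5)/5-.5+x0,(y+.5)/5-.5+y0)
T=lambda x,y:P(x,y,270,205); S=lambda x,y:P(x,y,250,220)
print('pin top z=.108',onz('top',T(362,290),.108), tri(T(362,290),S(396,158)))
print('pinhead scene at y',onz('scene',S(394,187),.097))
print('knob top',onz('top',T(231,318),.107),tri(T(231,318),S(285,92)))
for n,c in(('corner',[(46,252),(92,482),(484,396),(434,172)]),('lug',[(507,213),(532,325)]),('notch',[(517,258),(523,285),(458,268),(465,293)])):
    for q in c: print(n,onz('top',T(*q),.068))
print('scene corners',[onz('scene',S(*q),.068) for q in((69,171),(385,372),(563,240))],'lug',[onz('scene',S(*q),.068) for q in((581,305),(492,372),(546,327),(525,342))])
print('arm',onz('top',T(200,195),.08),onz('top',T(215,270),.08))
for q,z in(((115,103),.056),((259,87),.056),((422,62),.064)): print('bottle',onz('top',T(*q),z))
E
```

```text
pin top z=.108 [0.5517 0.281  0.108 ] (array([0.5524, 0.2806, 0.1094]), np.float64(0.0020158403524299057))
pinhead scene at y [0.5531 0.2805 0.097 ]
knob top [0.5398 0.3294 0.107 ] (array([0.5397, 0.329 , 0.1119]), np.float64(0.001430339187526636))
corner [0.5694 0.4034 0.068 ]
corner [0.4803 0.381  0.068 ]
corner [0.5184 0.2311 0.068 ]
corner [0.6065 0.2519 0.068 ]
lug [0.591  0.2229 0.068 ]
lug [0.5468 0.2127 0.068 ]
notch [0.5731 0.2188 0.068 ]
notch [0.5625 0.2164 0.068 ]
notch [0.5684 0.2418 0.068 ]
notch [0.5585 0.239  0.068 ]
scene corners [array([0.4814, 0.3806, 0.068 ]), array([0.5174, 0.2325, 0.068 ]), array([0.6072, 0.2541, 0.068 ])] lug [array([0.5913, 0.2239, 0.068 ]), array([0.5466, 0.2138, 0.068 ]), array([0.5746, 0.2215, 0.068 ]), array([0.5643, 0.2194, 0.068 ])]
arm [0.5917 0.3435 0.08  ] [0.5623 0.3366 0.08  ]
bottle [0.6334 0.3799 0.056 ]
bottle [0.642  0.3221 0.056 ]
bottle [0.6524 0.2571 0.064 ]
```

>>> apply_moves(
  deltas=[
    {"translation": [0.033,-0.03,0.0],"turn": [0,0,-0.1],"hand": 0.05},
    {"translation": [0.033,-0.03,0.0],"turn": [0,0,-0.1],"hand": 0.05},
    {"translation": [0.033,-0.03,0.0],"turn": [0,0,-0.1],"hand": 0.05},
    {"translation": [0.033,-0.03,0.0],"turn": [0,0,-0.1],"hand": 0.05},
    {"translation": [0.033,-0.03,0.0],"turn": [0,0,-0.1],"hand": 0.05},
  ],
  newtons=20,
)

```text
time: 0.7
ee_pos: [0.3822, 0.4335, 0.2344]
eef_rot: [0.419, 0.908, -0.0, -0.002]
ft_force: [0.7, -0.4, 0.6]
width: 0.0556
```

>>> apply_moves(
  deltas=[
    {"translation": [0.033,-0.03,0.0],"turn": [0,0,-0.1],"hand": 0.05},
    {"translation": [0.033,-0.03,0.0],"turn": [0,0,-0.1],"hand": 0.05},
    {"translation": [0.033,-0.03,0.0],"turn": [0,0,-0.1],"hand": 0.05},
    {"translation": [0.033,-0.03,0.0],"turn": [0,0,-0.1],"hand": 0.05},
    {"translation": [0,0,0],"turn": [0,0,0],"hand": 0.05},
  ],
)

```text
time: 1.2
ee_pos: [0.5231, 0.3009, 0.2345]
eef_rot: [0.602, 0.798, -0.0, -0.001]
ft_force: [-0.8, 1.0, 0.3]
width: 0.0501
```

```bash
cat > st.py <<'E'
from h import *
from scipy.spatial.transform import Rotation as R
np.set_printoptions(precision=4,suppress=True)
s=readout.read_state();M=R.from_quat(s['eef_rot']).as_matrix()
y=M[:,1];z=M[:,2];p=s['ee_pos'];yaw=np.arctan2(y[1],y[0])
print('t',s['time'],'tcp',p,'yaw',yaw,'z',z,'w',s['width'],'F',s['ft_force'],'T',s['torque'],'\nq',s['joint_positions'])
# corrective rotvec to point straight down
print('level turn',np.cross(z,[0,0,-1]),'to bore',np.array([.5527,.2805])-p[:2],'notch',np.array([.5651,.231])-p[:2],'screw',np.array([.5405,.329])-p[:2])
E
python3 st.py
```

```text
t 1.2 tcp [0.5231 0.3009 0.2345] yaw 0.2775862564187676 z [-0.0013  0.0007 -1.    ] w 0.0501330104525281 F [-0.7645  1.0283  0.2506] T [-0.0808  0.0295  0.0227] 
q [-0.8215  0.2862  0.2768  1.5389 -0.0809  1.3284 -0.2584]
level turn [-0.0007 -0.0013 -0.    ] to bore [ 0.0296 -0.0204] notch [ 0.042  -0.0699] screw [0.0174 0.0281]
```

>>> apply_moves(
  deltas=[
    {"translation": [0.03,-0.02,-0.03],"turn": [0,0,-0.03],"hand": 0.05},
    {"translation": [0,0,-0.04],"turn": [0,0,0],"hand": 0.05},
    {"translation": [0,0,-0.035],"turn": [0,0,0],"hand": 0.05},
    {"translation": [0,0,0],"turn": [0,0,0],"hand": 0.05},
  ],
)

```text
time: 1.6
ee_pos: [0.5534, 0.2801, 0.1291]
eef_rot: [0.616, 0.788, 0.001, -0.0]
ft_force: [-0.6, -0.5, 0.3]
width: 0.05
```

```bash
python3 st.py; python3 - <<'E'
from h import *
a=np.ascontiguousarray(camera('top'))[205:310,270:390,::-1];b=np.ascontiguousarray(camera('scene'))[200:320,255:395,::-1]
r=lambda i:cv2.resize(i,(400,360),interpolation=cv2.INTER_CUBIC)
cv2.imwrite('pics/a1.png',np.hstack([r(a),r(b)]))
E
```

```text
t 1.6 tcp [0.5534 0.2801 0.1291] yaw 0.24387757194148646 z [ 0.0012  0.0018 -1.    ] w 0.05003916195410637 F [-0.6219 -0.5298  0.3196] T [-0.1574  0.1417  0.024 ] 
q [-0.7654  0.4028  0.2835  1.6204 -0.1224  1.1339 -0.2079]
level turn [-0.0018  0.0012  0.    ] to bore [-0.0007  0.0004] notch [ 0.0117 -0.0491] screw [-0.0129  0.0489]
```

View pics/a1.png

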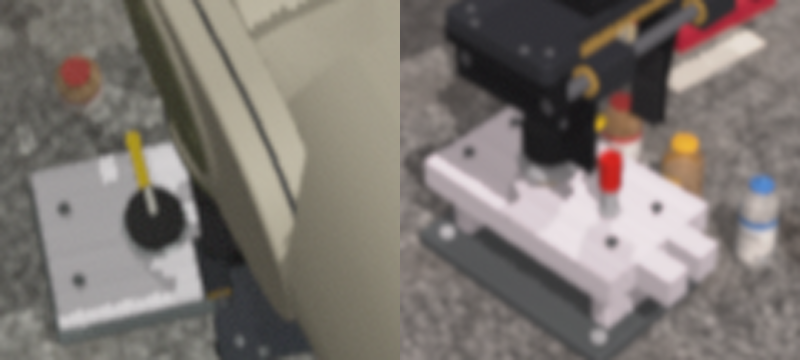

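>>> apply_moves(
  deltas=[
    {"translation": [-0.0005,0.0005,-0.02],"turn": [0,0,0],"hand": 0.05},
    {"translation": [0,0,-0.015],"turn": [0,0,0],"hand": 0.05},
    {"translation": [0,0,0],"turn": [0,0,0],"hand": 0.008},
    {"translation": [0,0,0],"turn": [0,0,0],"hand": 0.008},
    {"translation": [0,0,0],"turn": [0,0,0],"hand": 0.008},
  ],
)

```text
time: 2.2
ee_pos: [0.5583, 0.2868, 0.1079]
eef_rot: [0.614, 0.789, 0.011, 0.002]
ft_force: [-0.1, 0.6, -0.4]
width: 0.0333
```

>>> apply_moves(
  deltas=[
    {"translation": [0,0,0],"turn": [0,0,0],"hand": 0.008},
    {"translation": [0,0,0],"turn": [0,0,0],"hand": 0.008},
  ],
)

```text
time: 2.4
ee_pos: [0.5589, 0.2872, 0.1096]
eef_rot: [0.614, 0.789, 0.012, 0.003]
ft_force: [-3.7, -0.7, 1.0]
width: 0.018
```

```bash
python3 st.py
```

```text
t 2.4 tcp [0.5589 0.2872 0.1096] yaw 0.24770136513666088 z [ 0.0183  0.015  -0.9997] w 0.018003979621256362 F [-3.7419 -0.6809  0.9954] T [-0.3188  0.8822  0.0466] 
q [-0.7637  0.4241  0.277   1.6352 -0.1328  1.077  -0.2018]
level turn [-0.015   0.0183  0.    ] to bore [-0.0062 -0.0067] notch [ 0.0062 -0.0562] screw [-0.0184  0.0418]
```

```bash
python3 - <<'E'
from h import *
s=readout.read_state();print(s['joint_torque'],s['joint_vel'])
a=np.ascontiguousarray(camera('top'))[:,:,::-1];b=np.ascontiguousarray(camera('scene'))[80:400,150:550,::-1]
cv2.imwrite('pics/a2.png',np.hstack([cv2.resize(a,(400,300)),cv2.resize(b,(400,320))[:300]]))
E
```

```text
[ 2.28763958e-01 -6.23465753e+01  5.83908185e+00 -3.64865649e+01
  7.63279852e-02 -1.07327320e+00  1.27329334e-02] [-0.00140603 -0.00668968 -0.00034996 -0.00065619 -0.00079899  0.01642576
 -0.00070523]
```

View pics/a2.png

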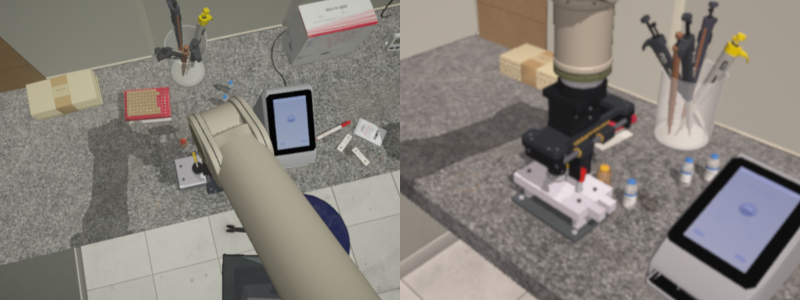

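>>> apply_moves(
  deltas=[
    {"translation": [0,0,0],"turn": [0,0,0],"hand": 0.05},
    {"translation": [0,0,0],"turn": [0,0,0],"hand": 0.05},
    {"translation": [0,0,0.02],"turn": [0,0,0],"hand": 0.05},
    {"translation": [-0.006,-0.007,0],"turn": [-0.015,0.018,0],"hand": 0.05},
    {"translation": [0,0,0],"turn": [0,0,0],"hand": 0.05},
  ],
)

```text
time: 3.0
ee_pos: [0.5523, 0.2795, 0.1296]
eef_rot: [0.614, 0.789, -0.001, -0.0]
ft_force: [0.1, 1.1, -0.7]
width: 0.0455
```

```bash
echo "print('tau',s['joint_torque'])">>st.py; python3 st.py
```

```text
t 3.0 tcp [0.5523 0.2795 0.1296] yaw 0.24774091558636716 z [-0.0013 -0.0014 -1.    ] w 0.04554821383873163 F [ 0.0531  1.1264 -0.7007] T [-0.0803  0.0608  0.0023] 
q [-0.7666  0.4023  0.2838  1.6199 -0.1204  1.1385 -0.2058]
level turn [ 0.0014 -0.0013  0.    ] to bore [0.0004 0.001 ] notch [ 0.0128 -0.0485] screw [-0.0118  0.0495]
tau [ -0.2008 -63.1746   5.3865 -37.0849   0.0017   0.369    0.0037]
```

>>> apply_moves(
  deltas=[
    {"translation": [0,0,-0.01],"turn": [0,0,0],"hand": 0.05},
  ],
)

```text
time: 3.1
ee_pos: [0.5533, 0.2799, 0.1203]
eef_rot: [0.614, 0.789, 0.0, 0.0]
ft_force: [0.8, 0.2, 0.8]
width: 0.0484
```

```bash
python3 st.py
```

```text
t 3.1 tcp [0.5533 0.2799 0.1203] yaw 0.24757630021099938 z [ 0.0011  0.0001 -1.    ] w 0.04841873287129722 F [0.7988 0.2017 0.7886] T [-0.052  0.026  0.014] 
q [-0.7648  0.4116  0.282   1.6283 -0.1236  1.1183 -0.2035]
level turn [-0.0001  0.0011  0.    ] to bore [-0.0006  0.0006] notch [ 0.0118 -0.0489] screw [-0.0128  0.0491]
tau [ -0.1371 -62.9311   5.5905 -35.7857   0.0908   0.9546  -0.0868]
```

>>> apply_moves(
  deltas=[
    {"translation": [0,0,-0.01],"turn": [0,0,0],"hand": 0.05},
  ],
)

```text
time: 3.2
ee_pos: [0.553, 0.2799, 0.1089]
eef_rot: [0.614, 0.789, 0.0, 0.0]
ft_force: [0.1, 0.8, -0.3]
width: 0.0494
```

```bash
python3 st.py
```

```text
t 3.2 tcp [0.553  0.2799 0.1089] yaw 0.2476240594509487 z [ 0.0008 -0.0001 -1.    ] w 0.0494143087091737 F [ 0.0814  0.826  -0.3456] T [-0.0472  0.076  -0.0144] 
q [-0.763   0.423   0.2797  1.6385 -0.1272  1.0973 -0.201 ]
level turn [0.0001 0.0008 0.    ] to bore [-0.0003  0.0006] notch [ 0.0121 -0.0489] screw [-0.0125  0.0491]
tau [ -0.0471 -64.6245   5.8814 -36.5407   0.0453   0.5049  -0.0604]
```

Fine so far; continue in small steps.

>>> apply_moves(
  deltas=[
    {"translation": [0,0,-0.005],"turn": [0,0,0],"hand": 0.05},
  ],
)

```text
time: 3.3
ee_pos: [0.5524, 0.2795, 0.1018]
eef_rot: [0.614, 0.789, -0.001, 0.0]
ft_force: [0.2, -0.5, 0.1]
width: 0.0496
```

```bash
python3 st.py
```

```text
t 3.3 tcp [0.5524 0.2795 0.1018] yaw 0.24758034182813637 z [-0.0008 -0.0012 -1.    ] w 0.04963071309477946 F [ 0.1968 -0.4909  0.0578] T [-0.103   0.0515  0.0499] 
q [-0.7619  0.4303  0.2783  1.6447 -0.1292  1.086  -0.1997]
level turn [ 0.0012 -0.0008  0.    ] to bore [0.0003 0.001 ] notch [ 0.0127 -0.0485] screw [-0.0119  0.0495]
tau [  0.0236 -63.6972   5.8097 -35.6182  -0.0261   0.0857  -0.0129]
```

>>> apply_moves(
  deltas=[
    {"translation": [0,0,-0.004],"turn": [0,0,0],"hand": 0.05},
  ],
)

```text
time: 3.4
ee_pos: [0.5519, 0.2794, 0.0964]
eef_rot: [0.614, 0.789, -0.001, -0.0]
ft_force: [-1.1, 0.3, 1.4]
width: 0.0499
```

```bash
python3 st.py
```

```text
t 3.4 tcp [0.5519 0.2794 0.0964] yaw 0.24772998798841764 z [-0.0019 -0.0019 -1.    ] w 0.04992537022247407 F [-1.099   0.3117  1.3508] T [-0.0975  0.0303 -0.0393] 
q [-0.7612  0.4361  0.2772  1.6491 -0.1308  1.0773 -0.1985]
level turn [ 0.0019 -0.0019  0.    ] to bore [0.0008 0.0011] notch [ 0.0132 -0.0484] screw [-0.0114  0.0496]
tau [ -0.0477 -63.1632   5.7173 -34.9007  -0.0282   0.1556  -0.016 ]
```

>>> apply_moves(
  deltas=[
    {"translation": [0.0005,0.001,0],"turn": [0,0,0],"hand": 0.03},
  ],
)

```text
time: 3.5
ee_pos: [0.5519, 0.2799, 0.0951]
eef_rot: [0.614, 0.789, -0.002, -0.0]
ft_force: [0.2, 0.4, 0.4]
width: 0.0468
```

```bash
python3 st.py
```

```text
t 3.5 tcp [0.5519 0.2799 0.0951] yaw 0.24749357544139985 z [-0.0035 -0.003  -1.    ] w 0.04679353053559366 F [0.2019 0.4342 0.4361] T [-0.0767 -0.0118 -0.0039] 
q [-0.7615  0.4393  0.2768  1.6477 -0.1313  1.0775 -0.1993]
level turn [ 0.003  -0.0035  0.    ] to bore [0.0008 0.0006] notch [ 0.0132 -0.0489] screw [-0.0114  0.0491]
tau [  0.0618 -63.1238   5.7185 -34.6593  -0.0644  -0.1488   0.0519]
```

>>> apply_moves(
  deltas=[
    {"translation": [0,0,0],"turn": [0,0,0],"hand": 0.02},
  ],
)

```text
time: 3.6
ee_pos: [0.5519, 0.2801, 0.0949]
eef_rot: [0.614, 0.789, -0.002, -0.001]
ft_force: [0.0, 0.4, 0.5]
width: 0.0406
```

```bash
python3 st.py
```

```text
t 3.6 tcp [0.5519 0.2801 0.0949] yaw 0.24768167163499036 z [-0.0037 -0.0031 -1.    ] w 0.04059805556801335 F [0.0299 0.4165 0.4899] T [-0.0905  0.045  -0.0038] 
q [-0.7616  0.4398  0.2766  1.6475 -0.1314  1.0775 -0.1994]
level turn [ 0.0031 -0.0037  0.    ] to bore [0.0008 0.0004] notch [ 0.0132 -0.0491] screw [-0.0114  0.0489]
tau [  0.1043 -62.4757   5.743  -34.4332  -0.0467   0.0399  -0.0075]
```

>>> apply_moves(
  deltas=[
    {"translation": [0.0005,0.0,0],"turn": [0.003,-0.003,0],"hand": 0.012},
    {"translation": [0,0,0],"turn": [0,0,0],"hand": 0.012},
    {"translation": [0,0,0],"turn": [0,0,0],"hand": 0.012},
  ],
)

```text
time: 3.9
ee_pos: [0.5528, 0.2804, 0.0955]
eef_rot: [0.614, 0.789, 0.0, -0.0]
ft_force: [0.2, 0.6, -0.1]
width: 0.0186
```

```bash
python3 st.py
```

```text
t 3.9 tcp [0.5528 0.2804 0.0955] yaw 0.247865218981221 z [ 0.0005  0.0007 -1.    ] w 0.01858684779304647 F [ 0.2332  0.6112 -0.0594] T [-0.0071  0.0041  0.0128] 
q [-0.7608  0.4373  0.2765  1.6495 -0.1324  1.0724 -0.1978]
level turn [-0.0007  0.0005  0.    ] to bore [-0.0001  0.0001] notch [ 0.0123 -0.0494] screw [-0.0123  0.0486]
tau [  0.03   -62.7632   5.7057 -34.7868  -0.0577   0.0105   0.0022]
```

>>> apply_moves(
  deltas=[
    {"translation": [0,0,0],"turn": [0,0,0],"hand": 0.008},
    {"translation": [0,0,0],"turn": [0,0,0],"hand": 0.008},
  ],
)

```text
time: 4.1
ee_pos: [0.5529, 0.2804, 0.0959]
eef_rot: [0.614, 0.789, 0.001, 0.0]
ft_force: [-0.5, -1.2, -0.2]
width: 0.0142
```

```bash
python3 st.py
```

```text
t 4.1 tcp [0.5529 0.2804 0.0959] yaw 0.24774163479840605 z [ 0.0009  0.0011 -1.    ] w 0.014225719905304747 F [-0.4733 -1.174  -0.1661] T [-0.0656  0.0238 -0.033 ] 
q [-0.7607  0.4368  0.2765  1.6494 -0.1324  1.0725 -0.1978]
level turn [-0.0011  0.0009  0.    ] to bore [-0.0002  0.0001] notch [ 0.0122 -0.0494] screw [-0.0124  0.0486]
tau [  0.0125 -63.3231   5.7419 -35.1909  -0.0597   0.0104   0.0002]
```

>>> apply_moves(
  deltas=[
    {"translation": [0,0,0.006],"turn": [0,0,0],"hand": 0.008},
    {"translation": [0,0,0.008],"turn": [0,0,0],"hand": 0.008},
    {"translation": [0,0,0.008],"turn": [0,0,0],"hand": 0.008},
    {"translation": [0,0,0.008],"turn": [0,0,0],"hand": 0.008},
    {"translation": [0,0,0],"turn": [0,0,0],"hand": 0.008},
  ],
)

```text
time: 4.6
ee_pos: [0.5532, 0.2805, 0.1294]
eef_rot: [0.614, 0.789, 0.001, 0.0]
ft_force: [-0.1, 0.5, -0.6]
width: 0.0144
```

```bash
python3 st.py
```

```text
t 4.6 tcp [0.5532 0.2805 0.1294] yaw 0.24758316745586134 z [ 0.0018  0.0016 -1.    ] w 0.014420237218676147 F [-0.0959  0.5429 -0.5511] T [-0.0921  0.0689 -0.0544] 
q [-0.7663  0.4022  0.2833  1.6205 -0.1217  1.1338 -0.2055]
level turn [-0.0016  0.0018  0.    ] to bore [-0.0005 -0.    ] notch [ 0.0119 -0.0495] screw [-0.0127  0.0485]
tau [ -0.1325 -61.7572   5.2909 -35.9975  -0.0343   0.3237  -0.0283]
```

>>> apply_moves(
  deltas=[
    {"translation": [0.003,-0.012,0],"turn": [0,0,0],"hand": 0.008},
    {"translation": [0.003,-0.0125,0],"turn": [0,0,0],"hand": 0.008},
    {"translation": [0.003,-0.0125,0],"turn": [0,0,0],"hand": 0.008},
    {"translation": [0.003,-0.0125,0],"turn": [0,0,0],"hand": 0.008},
    {"translation": [0,0,0],"turn": [0,0,0],"hand": 0.008},
  ],
)

```text
time: 5.1
ee_pos: [0.5663, 0.2245, 0.1289]
eef_rot: [0.615, 0.788, 0.001, 0.0]
ft_force: [0.4, 0.3, -1.7]
width: 0.0143
```

```bash
python3 st.py; python3 - <<'E'
from h import *
b=np.ascontiguousarray(camera('scene'));print(blobs(b,(0,130,80),(8,255,255),(300,200,400,320)))
cv2.imwrite('pics/a3.png',cv2.resize(b[200:320,290:410,::-1],(600,600),interpolation=cv2.INTER_CUBIC))
E
```

```text
t 5.1 tcp [0.5663 0.2245 0.1289] yaw 0.24557191250387847 z [ 0.0014  0.0003 -1.    ] w 0.014253138853438395 F [ 0.4207  0.2863 -1.7128] T [-0.0601  0.0696 -0.0614] 
q [-0.6981  0.3815  0.3063  1.6523 -0.1243  1.1256 -0.1135]
level turn [-0.0003  0.0014  0.    ] to bore [-0.0136  0.056 ] notch [-0.0012  0.0065] screw [-0.0258  0.1045]
tau [ -0.9079 -60.0691   4.6901 -36.0782  -0.1918   0.0118   0.3666]
(array([[0, 0, 0, ..., 0, 0, 0],
       [0, 0, 0, ..., 0, 0, 0],
       [0, 0, 0, ..., 0, 0, 0],
       ...,
       [0, 0, 0, ..., 0, 0, 0],
       [0, 0, 0, ..., 0, 0, 0],
       [0, 0, 0, ..., 0, 0, 0]], shape=(120, 100), dtype=uint8), [((np.float64(359.5), np.float64(255.6)), (np.int64(358), np.int64(249), np.int64(4), np.int64(14)), np.int32(49))])
```

View pics/a3.png

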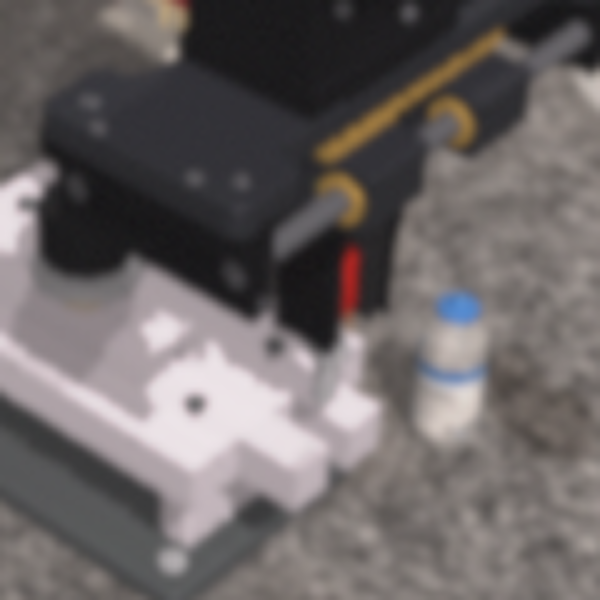

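```bash
python3 - <<'E'
from h import *
b=np.ascontiguousarray(camera('scene'))
p=readout.read_state()['ee_pos']
for n,z in(('headc',.1345-.0043),('collar',.0795+.022),('tip',.0795)):
    q=proj('scene',np.array([p[0],p[1],z]));print(n,q)
for n,v in(('notch',[.5651,.231,.068]),('inner end',[.5624,.2417,.068]),('mouth',[.5685,.2175,.068])): print(n,proj('scene',np.array(v)))
c=b[240:300,335:385,::-1];cv2.imwrite('pics/a4.png',cv2.resize(c,(500,600),interpolation=cv2.INTER_LANCZOS4))
E
```

```text
headc [354.68160411 255.64050715]
collar [353.60017459 269.5851227 ]
tip [352.80398141 279.85172587]
notch [350.76502535 283.86771476]
inner end [345.63872805 280.85116955]
mouth [357.34285625 287.74171919]
```

View pics/a4.png

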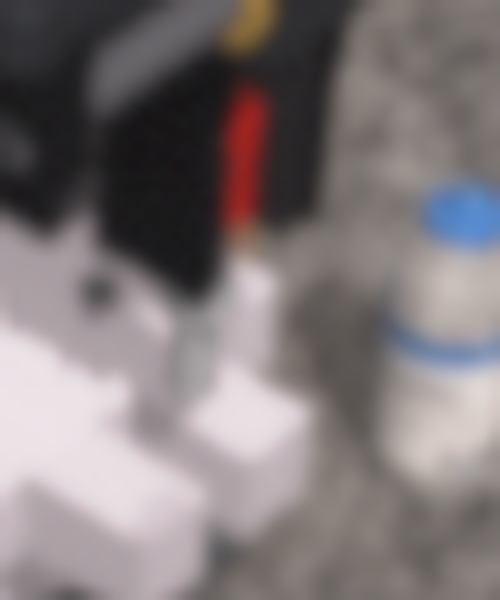

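>>> apply_moves(
  deltas=[
    {"translation": [-0.001,0.0055,0],"turn": [0,0.001,0],"hand": 0.008},
    {"translation": [0,0,0],"turn": [0,0,0],"hand": 0.008},
    {"translation": [0,0,0],"turn": [0,0,0],"hand": 0.008},
  ],
)

```text
time: 5.5
ee_pos: [0.5638, 0.2353, 0.1287]
eef_rot: [0.613, 0.79, 0.001, -0.001]
ft_force: [0.2, -0.2, 0.0]
width: 0.0145
```

```bash
python3 st.py
```

```text
t 5.5 tcp [0.5638 0.2353 0.1287] yaw 0.25056753319388647 z [-0.0005  0.0024 -1.    ] w 0.014481006638598054 F [ 0.1501 -0.1766  0.0239] T [-0.1547  0.0175  0.0384] 
q [-0.7088  0.3858  0.3002  1.6463 -0.1261  1.1278 -0.1246]
level turn [-0.0024 -0.0005 -0.    ] to bore [-0.0111  0.0452] notch [ 0.0013 -0.0043] screw [-0.0233  0.0937]
tau [ -0.1407 -60.5742   5.2022 -36.1845  -0.1104   0.027   -0.0163]
```

>>> apply_moves(
  deltas=[
    {"translation": [0.0007,-0.0025,0],"turn": [-0.002,0,0],"hand": 0.008},
    {"translation": [0,0,0],"turn": [0,0,0],"hand": 0.008},
    {"translation": [0,0,0],"turn": [0,0,0],"hand": 0.008},
  ],
)

```text
time: 5.8
ee_pos: [0.5642, 0.2336, 0.1286]
eef_rot: [0.613, 0.79, -0.0, -0.0]
ft_force: [0.1, 0.2, -0.9]
width: 0.0142
```

```bash
python3 st.py
```

```text
t 5.8 tcp [0.5642 0.2336 0.1286] yaw 0.25227204416015714 z [-0.0008  0.0003 -1.    ] w 0.01416350391698525 F [ 0.1128  0.1558 -0.9462] T [-0.0366  0.0226  0.001 ] 
q [-0.7076  0.386   0.301   1.6463 -0.1245  1.1286 -0.1217]
level turn [-0.0003 -0.0008 -0.    ] to bore [-0.0115  0.0469] notch [ 0.0009 -0.0026] screw [-0.0237  0.0954]
tau [  0.0782 -60.5916   5.5349 -36.1438  -0.0446   0.0334   0.0051]
```

>>> apply_moves(
  deltas=[
    {"translation": [0.0008,-0.003,-0.003],"turn": [0,0.0,0],"hand": 0.008},
    {"translation": [0,0,-0.003],"turn": [0,0,0],"hand": 0.008},
    {"translation": [0,0,0],"turn": [0,0,0],"hand": 0.008},
  ],
)

```text
time: 6.1
ee_pos: [0.5651, 0.2301, 0.122]
eef_rot: [0.613, 0.79, -0.0, -0.0]
ft_force: [1.0, -0.1, 0.3]
width: 0.0143
```

```bash
python3 st.py
```

```text
t 6.1 tcp [0.5651 0.2301 0.122 ] yaw 0.2519461532786284 z [-0.0007  0.0002 -1.    ] w 0.01430772944810208 F [ 0.9856 -0.0739  0.286 ] T [-0.0836  0.063  -0.004 ] 
q [-0.702   0.3917  0.3011  1.6538 -0.1269  1.1158 -0.1144]
level turn [-0.0002 -0.0007 -0.    ] to bore [-0.0124  0.0504] notch [0.     0.0009] screw [-0.0246  0.0989]
tau [  0.2332 -60.9208   5.7518 -36.0347  -0.0427  -0.0755   0.0209]
```

Aligned (0.2 mm across). Lower in the slot; collar should land at TCP z ≈ 0.096.

>>> apply_moves(
  deltas=[
    {"translation": [0,0,-0.005],"turn": [0,0,0],"hand": 0.008},
    {"translation": [0,0,-0.005],"turn": [0,0,0],"hand": 0.008},
    {"translation": [0,0,0],"turn": [0,0,0],"hand": 0.008},
  ],
)

```text
time: 6.4
ee_pos: [0.565, 0.23, 0.1109]
eef_rot: [0.613, 0.79, -0.0, -0.0]
ft_force: [-1.0, -0.5, -0.8]
width: 0.0143
```

```bash
python3 st.py
```

```text
t 6.4 tcp [0.565  0.23   0.1109] yaw 0.2517657374664693 z [-0.0011  0.0001 -1.    ] w 0.014287056379629615 F [-1.0028 -0.5411 -0.8475] T [-0.0911  0.0546 -0.0447] 
q [-0.7     0.4032  0.299   1.6638 -0.1309  1.0951 -0.1116]
level turn [-0.0001 -0.0011 -0.    ] to bore [-0.0123  0.0505] notch [0.0001 0.001 ] screw [-0.0245  0.099 ]
tau [  0.0916 -61.319    5.7139 -35.7064  -0.0778  -0.148    0.0193]
```

>>> apply_moves(
  deltas=[
    {"translation": [0,0,-0.005],"turn": [0,0,0],"hand": 0.008},
    {"translation": [0,0,-0.003],"turn": [0,0,0],"hand": 0.008},
  ],
)

```text
time: 6.6
ee_pos: [0.5651, 0.2301, 0.1025]
eef_rot: [0.613, 0.79, -0.0, -0.0]
ft_force: [0.3, -0.3, -0.1]
width: 0.0144
```

```bash
python3 st.py
```

```text
t 6.6 tcp [0.5651 0.2301 0.1025] yaw 0.25183425091938855 z [-0.0008  0.0002 -1.    ] w 0.014386023380015192 F [ 0.3401 -0.3479 -0.0555] T [-0.1142  0.0571  0.0036] 
q [-0.6984  0.4123  0.2972  1.6707 -0.1341  1.0791 -0.1094]
level turn [-0.0002 -0.0008 -0.    ] to bore [-0.0124  0.0504] notch [0.     0.0009] screw [-0.0246  0.0989]
tau [  0.0324 -62.0786   5.8548 -35.6195  -0.0352   0.0784  -0.012 ]
```

>>> apply_moves(
  deltas=[
    {"translation": [0,0,-0.003],"turn": [0,0,0],"hand": 0.008},
    {"translation": [0,0,-0.002],"turn": [0,0,0],"hand": 0.008},
  ],
)

```text
time: 6.8
ee_pos: [0.565, 0.2301, 0.0968]
eef_rot: [0.613, 0.79, -0.0, -0.0]
ft_force: [0.6, -0.3, 0.4]
width: 0.0143
```

>>> apply_moves(
  deltas=[
    {"translation": [0,0,-0.002],"turn": [0,0,0],"hand": 0.008},
  ],
)

```text
time: 6.9
ee_pos: [0.5653, 0.2302, 0.0951]
eef_rot: [0.613, 0.79, 0.0, -0.0]
ft_force: [-3.7, -2.2, 16.5]
width: 0.0143
```

```bash
python3 st.py; python3 - <<'E'
from h import *
b=np.ascontiguousarray(camera('scene'));print(blobs(b,(0,130,80),(8,255,255),(300,200,400,320))[1])
E
```

```text
t 6.9 tcp [0.5653 0.2302 0.0951] yaw 0.25188630492036124 z [-0.0005  0.0004 -1.    ] w 0.014314643668862507 F [-3.736  -2.1794 16.4583] T [-0.431   1.0798  0.014 ] 
q [-0.697   0.4206  0.2955  1.6764 -0.137   1.0651 -0.1073]
level turn [-0.0004 -0.0005 -0.    ] to bore [-0.0126  0.0503] notch [-0.0002  0.0008] screw [-0.0248  0.0988]
tau [  0.188  -53.3226   5.078  -30.2839  -0.0108  -1.1962  -0.0143]
[((np.float64(355.5), np.float64(270.0)), (np.int64(354), np.int64(264), np.int64(4), np.int64(13)), np.int32(44))]
```

>>> apply_moves(
  deltas=[
    {"translation": [0,0,0],"turn": [0,0,0],"hand": 0.045},
    {"translation": [0,0,0],"turn": [0,0,0],"hand": 0.045},
    {"translation": [0,0,0],"turn": [0,0,0],"hand": 0.045},
    {"translation": [0,0,0],"turn": [0,0,0],"hand": 0.045},
    {"translation": [0,0,0],"turn": [0,0,0],"hand": 0.045},
  ],
)

```text
time: 7.45
ee_pos: [0.5657, 0.2304, 0.0956]
eef_rot: [0.613, 0.79, 0.001, -0.0]
ft_force: [-0.0, -0.6, 0.3]
width: 0.0425
```

>>> apply_moves(
  deltas=[
    {"translation": [0,0,0.01],"turn": [0,0,0],"hand": 0.045},
    {"translation": [0,0,0.02],"turn": [0,0,0],"hand": 0.045},
    {"translation": [0,0,0.02],"turn": [0,0,0],"hand": 0.045},
    {"translation": [0,0,0.02],"turn": [0,0,0],"hand": 0.045},
  ],
)

```text
time: 7.85
ee_pos: [0.5639, 0.2295, 0.1667]
eef_rot: [0.613, 0.79, -0.002, -0.001]
ft_force: [0.5, 0.2, 0.6]
width: 0.0451
```

```bash
python3 st.py; python3 - <<'E'
from h import *
b=np.ascontiguousarray(camera('scene'));print(blobs(b,(0,130,80),(8,255,255),(300,200,400,320))[1])
print(proj('scene',np.array([.5651,.231,.097])))
cv2.imwrite('pics/a5.png',cv2.resize(b[200:320,270:410,::-1],(700,600),interpolation=cv2.INTER_CUBIC))
E
```

```text
t 7.85 tcp [0.5639 0.2295 0.1667] yaw 0.25184604806002836 z [-0.0041 -0.0017 -1.    ] w 0.04506315693965423 F [0.4818 0.2196 0.5984] T [-0.0309  0.0253 -0.0011] 
q [-0.7095  0.3502  0.3095  1.6088 -0.1122  1.2046 -0.1251]
level turn [ 0.0017 -0.0041  0.    ] to bore [-0.0112  0.051 ] notch [0.0012 0.0015] screw [-0.0234  0.0995]
tau [  0.3736 -57.3104   4.9765 -35.7363  -0.1725  -0.7545   0.0953]
[((np.float64(361.3), np.float64(204.3)), (np.int64(360), np.int64(203), np.int64(3), np.int64(3)), np.int32(6)), ((np.float64(352.3), np.float64(269.7)), (np.int64(349), np.int64(262), np.int64(8), np.int64(16)), np.int32(103))]
[351.76093505 270.51668245]
```

View pics/a5.png

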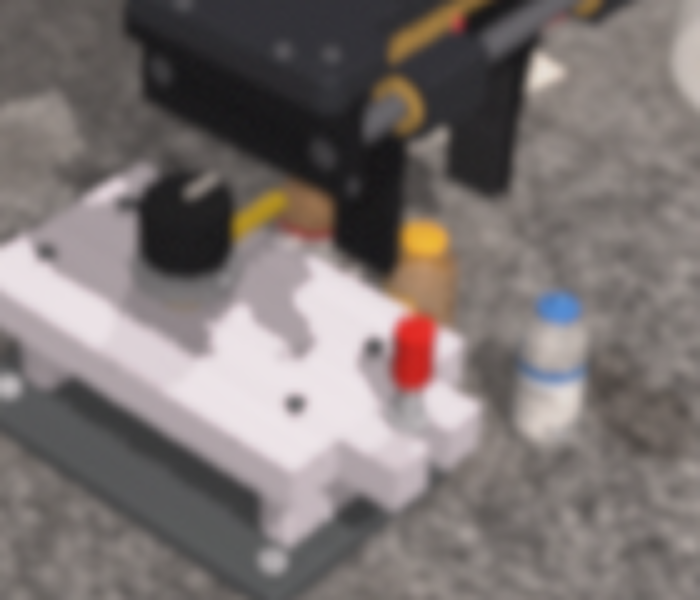

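>>> apply_moves(
  deltas=[
    {"translation": [-0.003,0.012,0],"turn": [0,0,0.14],"hand": 0.065},
    {"translation": [-0.003,0.012,0],"turn": [0,0,0.14],"hand": 0.065},
    {"translation": [-0.003,0.012,0],"turn": [0,0,0.14],"hand": 0.065},
    {"translation": [-0.003,0.012,0],"turn": [0,0,0.14],"hand": 0.065},
    {"translation": [-0.003,0.012,0],"turn": [0,0,0.14],"hand": 0.065},
  ],
)

```text
time: 8.4
ee_pos: [0.5525, 0.2902, 0.1769]
eef_rot: [0.295, 0.955, 0.003, 0.002]
ft_force: [-0.7, -0.9, -0.1]
width: 0.0643
```

>>> apply_moves(
  deltas=[
    {"translation": [-0.003,0.012,0],"turn": [0,0,0.14],"hand": 0.065},
    {"translation": [-0.003,0.012,0],"turn": [0,0,0.14],"hand": 0.065},
    {"translation": [0,0,0],"turn": [0,0,0.14],"hand": 0.065},
    {"translation": [0,0,0],"turn": [0,0,0.14],"hand": 0.065},
    {"translation": [0,0,0],"turn": [0,0,0.14],"hand": 0.065},
  ],
)

```text
time: 8.9
ee_pos: [0.5457, 0.318, 0.1804]
eef_rot: [-0.067, 0.998, 0.005, 0.001]
ft_force: [-0.1, 1.0, -0.2]
width: 0.0648
```

>>> apply_moves(
  deltas=[
    {"translation": [0,0,0],"turn": [0,0,0.14],"hand": 0.065},
    {"translation": [0,0,0],"turn": [0,0,0.14],"hand": 0.065},
    {"translation": [0,0,0],"turn": [0,0,0],"hand": 0.065},
    {"translation": [0,0,0],"turn": [0,0,0],"hand": 0.065},
  ],
)

```text
time: 9.3
ee_pos: [0.5463, 0.3179, 0.1829]
eef_rot: [-0.21, 0.978, 0.006, 0.002]
ft_force: [-0.3, -0.5, 0.2]
width: 0.0651
```

```bash
python3 st.py; python3 - <<'E'
from h import *
def tilt(im,box):
    m=blobs(im,(0,120,70),(8,255,255),box)[0];y,x=np.nonzero(m);return np.polyfit(y,x,1)[0],len(x)
a=np.ascontiguousarray(cv2.imread('pics/scene0.png')[:,:,::-1]);b=np.ascontiguousarray(camera('scene'))
print(tilt(a,(322,246,336,268)),tilt(b,(343,256,362,282)))
m,l=blobs(np.ascontiguousarray(camera('top')),(0,130,80),(8,255,255),(270,205,390,310));print(l)
E
```

```text
t 9.3 tcp [0.5463 0.3179 0.1829] yaw 1.9943220509396997 z [ 0.0007  0.0115 -0.9999] w 0.06505821392738759 F [-0.2928 -0.5199  0.2029] T [ 0.012   0.0582 -0.0017] 
q [-0.6004  0.3729  0.0077  1.5204 -0.0126  1.2414  1.4052]
level turn [-0.0115  0.0007  0.    ] to bore [ 0.0064 -0.0374] notch [ 0.0188 -0.0869] screw [-0.0058  0.0111]
tau [  0.1639 -63.7641   0.9465 -37.925    0.022    0.0505   0.4318]
(np.float64(-0.1417577301235178), 98) (np.float64(-0.11921432334941048), 105)
[]
```

>>> apply_moves(
  deltas=[
    {"translation": [-0.005,0.009,-0.02],"turn": [-0.01,0,0],"hand": 0.065},
    {"translation": [0,0,-0.02],"turn": [0,0,0],"hand": 0.065},
    {"translation": [0,0,0],"turn": [0,0,0],"hand": 0.065},
    {"translation": [0,0,0],"turn": [0,0,0],"hand": 0.065},
  ],
)

```text
time: 9.8
ee_pos: [0.5417, 0.3274, 0.1434]
eef_rot: [-0.206, 0.979, 0.001, 0.002]
ft_force: [0.9, 0.6, 0.9]
width: 0.0647
```

```bash
python3 st.py
```

```text
t 9.8 tcp [0.5417 0.3274 0.1434] yaw 1.9856104175872893 z [ 0.0028  0.0019 -1.    ] w 0.06466756721092609 F [0.8584 0.5641 0.8528] T [ 0.0603  0.0724 -0.0277] 
q [-0.6194  0.4078  0.0046  1.5584 -0.0019  1.1721  1.3712]
level turn [-0.0019  0.0028  0.    ] to bore [ 0.011  -0.0469] notch [ 0.0234 -0.0964] screw [-0.0012  0.0016]
tau [  0.0477 -63.4129   1.1946 -35.6705   0.0463   0.0098  -0.0105]
```

Lower to TCP z ≈ 0.100 in steps.

>>> apply_moves(
  deltas=[
    {"translation": [-0.001,0.0012,-0.012],"turn": [-0.002,0.002,0],"hand": 0.065},
    {"translation": [0,0,-0.012],"turn": [0,0,0],"hand": 0.065},
    {"translation": [0,0,0],"turn": [0,0,0],"hand": 0.065},
  ],
)

```text
time: 10.1
ee_pos: [0.5415, 0.3288, 0.1195]
eef_rot: [-0.205, 0.979, 0.0, 0.001]
ft_force: [0.1, -0.6, 0.0]
width: 0.0647
```

```bash
python3 st.py
```

```text
t 10.1 tcp [0.5415 0.3288 0.1195] yaw 1.9834325529852785 z [ 0.0027  0.0009 -1.    ] w 0.06465445223813396 F [ 0.0673 -0.5573  0.0325] T [0.0739 0.0597 0.0108] 
q [-0.6209  0.4309  0.0035  1.5793 -0.0007  1.1287  1.366 ]
level turn [-0.0009  0.0027  0.    ] to bore [ 0.0112 -0.0483] notch [ 0.0236 -0.0978] screw [-0.001   0.0002]
tau [ -0.1514 -66.5372   1.1111 -36.754    0.0299  -0.3457  -0.0148]
```

>>> apply_moves(
  deltas=[
    {"translation": [0,0,-0.009],"turn": [0,0,0],"hand": 0.065},
    {"translation": [0,0,-0.006],"turn": [0,0,0],"hand": 0.065},
    {"translation": [0,0,0],"turn": [0,0,0],"hand": 0.065},
  ],
)

```text
time: 10.4
ee_pos: [0.5416, 0.3287, 0.1033]
eef_rot: [-0.205, 0.979, 0.0, 0.001]
ft_force: [-0.3, -0.7, 0.7]
width: 0.0653
```

```bash
python3 st.py
```

```text
t 10.4 tcp [0.5416 0.3287 0.1033] yaw 1.9829759018140207 z [ 0.0028  0.001  -1.    ] w 0.0652704083944645 F [-0.2558 -0.7232  0.691 ] T [0.046  0.0481 0.027 ] 
q [-0.6202  0.4469  0.0029  1.5932 -0.0005  1.0987  1.3656]
level turn [-0.001   0.0028  0.    ] to bore [ 0.0111 -0.0482] notch [ 0.0235 -0.0977] screw [-0.0011  0.0003]
tau [ -0.0019 -66.3216   1.2459 -35.6582   0.0415  -0.1422  -0.0027]
```

>>> apply_moves(
  deltas=[
    {"translation": [-0.0008,0.0003,-0.003],"turn": [-0.001,0.003,0],"hand": 0.065},
    {"translation": [0,0,0],"turn": [0,0,0],"hand": 0.03},
    {"translation": [0,0,0],"turn": [0,0,0],"hand": 0.03},
    {"translation": [0,0,0],"turn": [0,0,0],"hand": 0.03},
    {"translation": [0,0,0],"turn": [0,0,0],"hand": 0.03},
  ],
  newtons=25,
)

```text
time: 10.9
ee_pos: [0.5412, 0.3291, 0.1007]
eef_rot: [-0.205, 0.979, 0.0, 0.0]
ft_force: [0.7, -0.8, 0.6]
width: 0.0406
```

```bash
python3 st.py
```

```text
t 10.9 tcp [0.5412 0.3291 0.1007] yaw 1.98271461047885 z [ 0.0004  0.0005 -1.    ] w 0.040639735899393466 F [ 0.716  -0.7786  0.6485] T [ 0.019   0.0407 -0.0093] 
q [-0.6204  0.4508  0.0025  1.5934 -0.0014  1.0968  1.3652]
level turn [-0.0005  0.0004  0.    ] to bore [ 0.0115 -0.0486] notch [ 0.0239 -0.0981] screw [-0.0007 -0.0001]
tau [ -0.0058 -66.4171   1.2343 -35.4868   0.0311   0.083   -0.0002]
```

>>> apply_moves(
  deltas=[
    {"translation": [0,0,0],"turn": [0,0,0],"hand": 0.025},
    {"translation": [0,0,0],"turn": [0,0,0],"hand": 0.025},
    {"translation": [0,0,0],"turn": [0,0,0],"hand": 0.025},
  ],
)

```text
time: 11.2
ee_pos: [0.541, 0.3296, 0.1009]
eef_rot: [-0.205, 0.979, 0.0, 0.0]
ft_force: [-0.7, 0.8, -0.5]
width: 0.0331
```

```bash
python3 st.py
```

```text
t 11.2 tcp [0.541  0.3296 0.1009] yaw 1.9830789618731237 z [ 0.0004  0.001  -1.    ] w 0.03312484404557692 F [-0.6861  0.7525 -0.4612] T [ 0.0629  0.018  -0.0729] 
q [-0.6206  0.4506  0.0022  1.5934 -0.0018  1.0968  1.3652]
level turn [-0.001   0.0004  0.    ] to bore [ 0.0117 -0.0491] notch [ 0.0241 -0.0986] screw [-0.0005 -0.0006]
tau [  0.1438 -66.9185   1.3333 -35.684    0.0196   0.1629   0.01  ]
```

>>> apply_moves(
  deltas=[
    {"translation": [0,0,0],"turn": [0,0,-0.08],"hand": 0.025},
    {"translation": [0,0,-0.0001],"turn": [0,0,-0.1],"hand": 0.025},
    {"translation": [0,0,-0.0001],"turn": [0,0,-0.1],"hand": 0.025},
    {"translation": [0,0,-0.0001],"turn": [0,0,-0.1],"hand": 0.025},
  ],
)

```text
time: 11.6
ee_pos: [0.5411, 0.3293, 0.1005]
eef_rot: [-0.01, 1.0, 0.0, 0.0]
ft_force: [-0.7, -0.2, -1.1]
width: 0.0333
```

```bash
python3 st.py;  python3 - <<'E'
from h import *
for n,bx in(('top',(270,205,390,310)),('scene',(270,225,345,290))):
    im=np.ascontiguousarray(camera(n));print(n,[(tuple(map(float,c)),tuple(map(int,s)),int(a)) for c,s,a in blobs(im,(18,110,90),(35,255,255),bx)[1]])
E
```

```text
t 11.6 tcp [0.5411 0.3293 0.1005] yaw 1.5913049334570128 z [ 0.0008  0.0007 -1.    ] w 0.03327605460107604 F [-0.6843 -0.1754 -1.1423] T [-0.0432  0.0141  0.0242] 
q [-0.6745  0.4504  0.0718  1.5972 -0.0353  1.0942  0.9976]
level turn [-0.0007  0.0008  0.    ] to bore [ 0.0116 -0.0488] notch [ 0.024  -0.0983] screw [-0.0006 -0.0003]
tau [  1.3491 -66.5157   1.7771 -35.7283   0.1485   0.0559   2.0023]
top []
scene [((307.5, 228.3), (305, 225, 8, 9), 35), ((327.4, 246.6), (321, 243, 13, 8), 43)]
```

>>> apply_moves(
  deltas=[
    {"translation": [0,0,-0.0001],"turn": [0,0,-0.13],"hand": 0.025},
    {"translation": [0,0,-0.0001],"turn": [0,0,-0.13],"hand": 0.025},
    {"translation": [0,0,-0.0001],"turn": [0,0,-0.13],"hand": 0.025},
    {"translation": [0,0,-0.0001],"turn": [0,0,-0.13],"hand": 0.025},
    {"translation": [0,0,-0.0001],"turn": [0,0,-0.13],"hand": 0.025},
  ],
)

```text
time: 12.2
ee_pos: [0.541, 0.3289, 0.0999]
eef_rot: [0.31, 0.951, -0.0, 0.0]
ft_force: [0.1, -1.0, -0.0]
width: 0.0332
```

```bash
python3 st.py
```

```text
t 12.2 tcp [0.541  0.3289 0.0999] yaw 0.9395115325203721 z [ 0.0003 -0.0005 -1.    ] w 0.03316927806463763 F [ 0.1359 -0.9629 -0.0045] T [-0.0808  0.0466  0.0874] 
q [-0.7653  0.4544  0.1893  1.6032 -0.0924  1.0928  0.3873]
level turn [0.0005 0.0003 0.    ] to bore [ 0.0117 -0.0484] notch [ 0.0241 -0.0979] screw [-0.0005  0.0001]
tau [  1.5548 -65.9003   3.5393 -35.7026   0.1769  -0.0422   2.5176]
```

>>> apply_moves(
  deltas=[
    {"translation": [0,0,-0.0001],"turn": [0,0,-0.13],"hand": 0.025},
    {"translation": [0,0,-0.0001],"turn": [0,0,-0.13],"hand": 0.025},
    {"translation": [0,0,-0.0001],"turn": [0,0,-0.13],"hand": 0.025},
    {"translation": [0,0,-0.0001],"turn": [0,0,-0.13],"hand": 0.025},
    {"translation": [0,0,-0.0001],"turn": [0,0,-0.13],"hand": 0.025},
  ],
)

```text
time: 12.7
ee_pos: [0.5406, 0.3286, 0.0993]
eef_rot: [0.601, 0.799, -0.001, -0.0]
ft_force: [-0.4, -0.5, -0.3]
width: 0.0334
```

```bash
python3 st.py;  python3 - <<'E'
from h import *
for n,bx in(('top',(270,205,390,310)),('scene',(270,225,345,290))):
    im=np.ascontiguousarray(camera(n));print(n,[(tuple(map(float,c)),tuple(map(int,s)),int(a)) for c,s,a in blobs(im,(18,110,90),(35,255,255),bx)[1]])
E
```

```text
t 12.7 tcp [0.5406 0.3286 0.0993] yaw 0.280524130716531 z [-0.0012 -0.001  -1.    ] w 0.033447315257025705 F [-0.4289 -0.5066 -0.3155] T [-0.1336  0.0866  0.1096] 
q [-0.858   0.4638  0.3107  1.6093 -0.1543  1.0943 -0.2264]
level turn [ 0.001  -0.0012  0.    ] to bore [ 0.0121 -0.0481] notch [ 0.0245 -0.0976] screw [-0.0001  0.0004]
tau [  1.5896 -64.9338   5.7002 -35.4757   0.1915  -0.0917   2.4976]
top []
scene [((300.6, 228.4), (296, 225, 8, 10), 29), ((320.1, 263.2), (313, 257, 16, 13), 70)]
```

>>> apply_moves(
  deltas=[
    {"translation": [0,0,-0.0001],"turn": [0,0,-0.13],"hand": 0.025},
    {"translation": [0,0,-0.0001],"turn": [0,0,-0.13],"hand": 0.025},
    {"translation": [0,0,-0.0001],"turn": [0,0,-0.13],"hand": 0.025},
    {"translation": [0,0,-0.0001],"turn": [0,0,-0.13],"hand": 0.025},
    {"translation": [0,0,-0.0001],"turn": [0,0,-0.13],"hand": 0.025},
  ],
)

```text
time: 13.3
ee_pos: [0.5402, 0.3286, 0.0987]
eef_rot: [0.821, 0.571, -0.001, -0.001]
ft_force: [-1.7, 0.2, -0.9]
width: 0.0334
```

```bash
python3 st.py
```

```text
t 13.3 tcp [0.5402 0.3286 0.0987] yaw -0.35436275359607533 z [-0.0026 -0.0002 -1.    ] w 0.033377181660287754 F [-1.694   0.1605 -0.871 ] T [-0.1546  0.1158  0.0371] 
q [-0.9486  0.4789  0.4313  1.6154 -0.2195  1.0978 -0.8135]
level turn [ 0.0002 -0.0026  0.    ] to bore [ 0.0125 -0.0481] notch [ 0.0249 -0.0976] screw [0.0003 0.0004]
tau [  1.6409 -63.7543   7.9585 -35.125    0.2007  -0.1526   2.4144]
```

>>> apply_moves(
  deltas=[
    {"translation": [0,0,-0.0001],"turn": [0,0,-0.08],"hand": 0.025},
    {"translation": [0,0,-0.0001],"turn": [0,0,-0.08],"hand": 0.025},
  ],
)

```text
time: 13.5
ee_pos: [0.5401, 0.3287, 0.0985]
eef_rot: [0.862, 0.506, -0.001, -0.001]
ft_force: [-1.2, -0.5, 1.1]
width: 0.0335
```

```bash
python3 st.py
```

```text
t 13.5 tcp [0.5401 0.3287 0.0985] yaw -0.5089020620379837 z [-0.0028  0.0001 -1.    ] w 0.0335178735798483 F [-1.1732 -0.5454  1.1144] T [-0.1808  0.1595  0.0515] 
q [-0.9711  0.4836  0.4615  1.617  -0.2364  1.099  -0.9557]
level turn [-0.0001 -0.0028 -0.    ] to bore [ 0.0126 -0.0482] notch [ 0.025  -0.0977] screw [0.0004 0.0003]
tau [  0.9256 -62.9608   8.83   -34.8127   0.0372  -0.1918   1.3625]
```

>>> apply_moves(
  deltas=[
    {"translation": [0,0,-0.0001],"turn": [0,0,-0.08],"hand": 0.025},
    {"translation": [0,0,-0.0001],"turn": [0,0,-0.08],"hand": 0.025},
  ],
)

```text
time: 13.7
ee_pos: [0.54, 0.3287, 0.0984]
eef_rot: [0.898, 0.439, -0.001, -0.001]
ft_force: [-0.2, -0.7, 0.1]
width: 0.0334
```

```bash
python3 st.py
```

```text
t 13.7 tcp [0.54   0.3287 0.0984] yaw -0.6614730217215001 z [-0.003   0.0005 -1.    ] w 0.03340865832053858 F [-0.1831 -0.6538  0.0928] T [-0.1106  0.1187  0.0721] 
q [-0.9931  0.4887  0.4914  1.6186 -0.2534  1.1003 -1.0957]
level turn [-0.0005 -0.003  -0.    ] to bore [ 0.0127 -0.0482] notch [ 0.0251 -0.0977] screw [0.0005 0.0003]
tau [  0.9901 -62.7024   9.4169 -34.7069   0.0583  -0.18     1.3993]
```

>>> apply_moves(
  deltas=[
    {"translation": [0,0,-0.0001],"turn": [0,0,-0.08],"hand": 0.025},
    {"translation": [0,0,-0.0001],"turn": [0,0,-0.08],"hand": 0.025},
  ],
)

```text
time: 13.9
ee_pos: [0.5399, 0.3288, 0.0982]
eef_rot: [0.929, 0.369, -0.001, -0.001]
ft_force: [-0.4, 0.1, -0.2]
width: 0.0334
```

```bash
python3 st.py
```

```text
t 13.9 tcp [0.5399 0.3288 0.0982] yaw -0.8138941810217365 z [-0.0031  0.001  -1.    ] w 0.033398909743474016 F [-0.3594  0.1207 -0.1992] T [-0.1486  0.1687  0.0635] 
q [-1.0152  0.4942  0.5216  1.6201 -0.2709  1.1017 -1.2353]
level turn [-0.001  -0.0031 -0.    ] to bore [ 0.0128 -0.0483] notch [ 0.0252 -0.0978] screw [0.0006 0.0002]
tau [  1.0066 -62.3545   9.9919 -34.5559   0.0594  -0.1853   1.3985]
```

>>> apply_moves(
  deltas=[
    {"translation": [0,0,-0.0001],"turn": [0,0,-0.06],"hand": 0.025},
    {"translation": [0,0,0],"turn": [0,0,-0.06],"hand": 0.025},
  ],
)

```text
time: 14.1
ee_pos: [0.5399, 0.3288, 0.0983]
eef_rot: [0.948, 0.318, -0.001, -0.001]
ft_force: [-1.5, -0.5, 0.6]
width: 0.0336
```

```bash
python3 st.py
```

```text
t 14.1 tcp [0.5399 0.3288 0.0983] yaw -0.9243922642544424 z [-0.003  0.001 -1.   ] w 0.033568318229407576 F [-1.5306 -0.4589  0.6333] T [-0.3072  0.2532  0.5262] 
q [-1.0316  0.4985  0.544   1.6212 -0.2836  1.1032 -1.3365]
level turn [-0.001 -0.003 -0.   ] to bore [ 0.0128 -0.0483] notch [ 0.0252 -0.0978] screw [0.0006 0.0002]
tau [  1.0752 -61.6091  10.7248 -34.4275  -0.422   -0.4978   0.4658]
```

>>> apply_moves(
  deltas=[
    {"translation": [0,0,0],"turn": [0,0,-0.06],"hand": 0.025},
    {"translation": [0,0,0],"turn": [0,0,-0.06],"hand": 0.025},
  ],
)

```text
time: 14.3
ee_pos: [0.5397, 0.3289, 0.0984]
eef_rot: [0.964, 0.265, -0.001, -0.001]
ft_force: [0.4, -0.2, 0.6]
width: 0.0335
```

```bash
python3 st.py
```

```text
t 14.3 tcp [0.5397 0.3289 0.0984] yaw -1.0334144639414373 z [-0.0031  0.0009 -1.    ] w 0.033464730162161345 F [ 0.4457 -0.1737  0.5862] T [-0.1306 -0.0583  0.5739] 
q [-1.0479  0.5029  0.5661  1.6221 -0.2961  1.1053 -1.4365]
level turn [-0.0009 -0.0031 -0.    ] to bore [ 0.013  -0.0484] notch [ 0.0254 -0.0979] screw [0.0008 0.0001]
tau [  1.0755 -61.2172  11.211  -34.6448  -0.3266  -0.3593   0.5044]
```

>>> apply_moves(
  deltas=[
    {"translation": [0.0002,0,0],"turn": [0,0,0.06],"hand": 0.025},
    {"translation": [0.0002,0,0.0001],"turn": [0,0,0.12],"hand": 0.025},
    {"translation": [0,0,0.0001],"turn": [0,0,0.12],"hand": 0.025},
    {"translation": [0,0,0.0001],"turn": [0,0,0.12],"hand": 0.025},
    {"translation": [0,0,0.0001],"turn": [0,0,0.12],"hand": 0.025},
  ],
)

```text
time: 14.8
ee_pos: [0.5401, 0.3286, 0.099]
eef_rot: [0.845, 0.535, -0.002, 0.0]
ft_force: [0.9, -0.7, -1.0]
width: 0.0332
```

>>> apply_moves(
  deltas=[
    {"translation": [0,0,0.0001],"turn": [0,0,0.12],"hand": 0.025},
    {"translation": [0,0,0.0001],"turn": [0,0,0.12],"hand": 0.025},
    {"translation": [0,0,0.0001],"turn": [0,0,0.12],"hand": 0.025},
    {"translation": [0,0,0.0001],"turn": [0,0,0.12],"hand": 0.025},
    {"translation": [0,0,0.0001],"turn": [0,0,0.12],"hand": 0.025},
  ],
)

```text
time: 15.3
ee_pos: [0.5406, 0.3286, 0.0996]
eef_rot: [0.626, 0.78, -0.001, 0.001]
ft_force: [0.5, -0.8, -0.1]
width: 0.0334
```

```bash
python3 st.py
```

```text
t 15.3 tcp [0.5406 0.3286 0.0996] yaw 0.21709218608399988 z [-0.0004 -0.0028 -1.    ] w 0.03339405955579903 F [ 0.4505 -0.7663 -0.0652] T [-0.0069 -0.0506 -0.0885] 
q [-0.867   0.4646  0.3212  1.6094 -0.1575  1.0952 -0.288 ]
level turn [ 0.0028 -0.0004  0.    ] to bore [ 0.0121 -0.0481] notch [ 0.0245 -0.0976] screw [-0.0001  0.0004]
tau [ -1.5897 -64.6001   7.8266 -35.1819  -0.2656   0.1821  -2.4998]
```

>>> apply_moves(
  deltas=[
    {"translation": [0,0,0.0001],"turn": [0,0,0.11],"hand": 0.025},
    {"translation": [0,0,0.0001],"turn": [0,0,0.11],"hand": 0.025},
    {"translation": [0,0,0],"turn": [0,0,0],"hand": 0.025},
  ],
)

```text
time: 15.6
ee_pos: [0.5408, 0.3286, 0.0998]
eef_rot: [0.524, 0.852, -0.001, 0.001]
ft_force: [-0.3, 0.4, -0.2]
width: 0.0335
```

```bash
python3 st.py
```

```text
t 15.6 tcp [0.5408 0.3286 0.0998] yaw 0.46836235112686886 z [ 0.0004 -0.0022 -1.    ] w 0.03350737396225333 F [-0.3002  0.4035 -0.2001] T [-0.0113  0.0582  0.0557] 
q [-0.8306  0.4597  0.2735  1.6075 -0.133   1.0937 -0.0545]
level turn [0.0022 0.0004 0.    ] to bore [ 0.0119 -0.0481] notch [ 0.0243 -0.0976] screw [-0.0003  0.0004]
tau [  0.3271 -65.2246   5.9251 -35.4579   0.1752   0.0315   1.6486]
```

>>> apply_moves(
  deltas=[
    {"translation": [0,0,0.0001],"turn": [0,0,0.06],"hand": 0.025},
    {"translation": [0,0,0],"turn": [0,0,0],"hand": 0.025},
    {"translation": [0,0,0],"turn": [0,0,0],"hand": 0.025},
    {"translation": [0,0,0],"turn": [0,0,0],"hand": 0.025},
  ],
)

```text
time: 16.0
ee_pos: [0.5408, 0.3287, 0.0999]
eef_rot: [0.497, 0.867, -0.001, 0.001]
ft_force: [-0.2, -0.2, -0.8]
width: 0.0335
```

```bash
python3 st.py;  python3 - <<'E'
from h import *
im=np.ascontiguousarray(camera('scene'))
for k,lo,hi in(('red',(0,130,80),(8,255,255)),('yel',(18,110,90),(35,255,255)),('blue',(95,110,60),(125,255,255))):
    print(k,[(tuple(map(float,c)),tuple(map(int,s)),int(a)) for c,s,a in blobs(im,lo,hi,(270,225,400,330))[1]])
c=np.array([.5405,.329,.079])
for j in(1.43,1.73,2.03):
    # arm angle: jig +x - (j - .5)
    a=.246+.02-(j-.5);print(j,proj('scene',c+.054*np.array([np.cos(a),np.sin(a),0])),proj('scene',c+.022*np.array([np.cos(a),np.sin(a),0])))
cv2.imwrite('pics/a6.png',cv2.resize(im[200:320,270:410,::-1],(700,600),interpolation=cv2.INTER_CUBIC))
E
```

```text
t 16.0 tcp [0.5408 0.3287 0.0999] yaw 0.5294156436822849 z [ 0.0004 -0.0018 -1.    ] w 0.03345849679195964 F [-0.1521 -0.238  -0.7589] T [0.0266 0.0888 0.0585] 
q [-0.8221  0.4588  0.2625  1.607  -0.1278  1.0935  0.0028]
level turn [0.0018 0.0004 0.    ] to bore [ 0.0119 -0.0482] notch [ 0.0243 -0.0977] screw [-0.0003  0.0003]
tau [  0.2248 -65.1872   5.8374 -35.355   -0.0407   0.0831   0.0142]
red [((332.5, 234.2), (329, 231, 8, 7), 43), ((330.5, 245.5), (329, 245, 4, 2), 4), ((352.3, 269.7), (349, 262, 8, 16), 103)]
yel [((311.2, 228.8), (308, 225, 6, 9), 25), ((353.9, 247.5), (350, 244, 9, 7), 50), ((324.8, 258.3), (315, 254, 20, 9), 74)]
blue [((381.1, 261.0), (378, 259, 7, 5), 29)]
1.43 [337.17715119 254.75586256] [319.03907802 253.68951665]
1.73 [335.37945871 260.35728973] [318.19964813 255.93874249]
2.03 [330.87041073 265.44497176] [316.30112258 257.94538268]
```

View pics/a6.png

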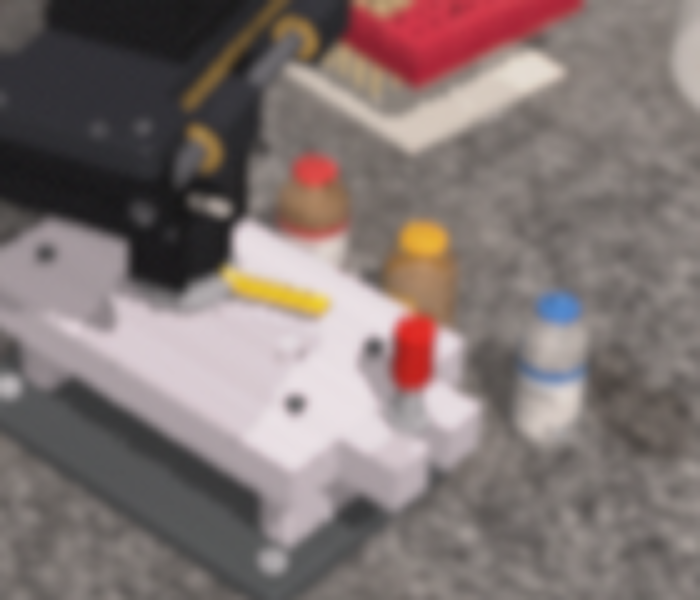

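```bash
python3 -c "
from bench import order;print(order.close_job())"
```

```text
the job is handed in; nothing more can be done
None
```

The job is done and handed in at about 16 s of the 61 s limit; no verdict was reported.

- **Pin:** I drew it out of its bore and set it in the notch. The collar landed on the lug at the expected height, with 16 N of push, and I let it go. In the last picture it stands upright, its head within about 1 px of where it should be.
- **Screw:** I turned it clockwise about 2.85 rad. The wrist torque then jumped from about 0.06 to 0.55 N m and the fingers slipped on the head, which I took as the seat. I then backed it off 1.56 rad by the gripper's yaw. The yellow arm's tip appears where a joint value of about 1.73 rad puts it; that value rests on my estimate of the starting angle.
- **At hand-in:** The gripper still holds the head, set to 25 N, at 33.5 mm opening with the arm at rest. In the scene camera, the red and blue caps are at their starting pixels and the amber cap is within 0.2 px.

**What did not go as planned:**
- **First descent to the pin:** The arm stopped short and drifted about 9 mm. I never found the cause, no force showed at the wrist before the fingers closed, and the second try in small steps went cleanly. The drifted gripper briefly pressed on the pin from one side, at about 4 N, before I backed out.
- **Overshoot:** Several moves ran a few mm past their targets, and I corrected each one.

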